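# Pop open the wide touch-latch door of a kitchen cupboard and swing it wide

## Robot

A 6-joint arm with a two-finger parallel gripper is mounted at the origin on the work surface. World frame = base frame: x ahead of the robot, y to its left, z up, the work surface at z = 0. Lengths are in mm, angles in rad, forces in N, time in s.
With the tool pointing down it reaches from about 275 to 825 mm from the base axis. Payload 4.9 kg.
Tool frame: the origin (TCP) lies at the very end of the fingers, on their centre line; the grasp point (between the pads) lies 19 mm behind it; z points along the fingers, y is the direction in which the jaws open and shut (so a half turn about z gives the same grasp; the last joint's range is limited). The gripper opens to 85 mm and grips with 20 to 120 N. Pads are 22 mm wide; open, the fingers measure 114 mm over their backs; the gripper's body (76 mm by 85 mm) begins 54 mm behind the grasp point. The pads swing forward as they close: fully open they stand 13 mm farther back than shut.
Start: joints at [1.068, 0.326, -0.193, 1.052, 0, 1.437], TCP at [198.269, 513.038, 231.281] pointing down, gripper open.
Joint ranges: [-2.65, 2.65], [-0.97, 1.79], [-1.3, 1.35], [-1.93, 2.1], [-1.47, 1.37], [-3.14, 3.14]. Speed limits (rad/s): [2.57, 2.57, 3.14, 3.14, 3.14, 3.14].

## Interface

Orientations are given as [roll, pitch, yaw] about the fixed x, y, z axes, in that order (R = Rz(yaw) Ry(pitch) Rx(roll)).
In Python, from bench import bot, solve_ik, imaging gives the robot as it stands. Calls block until the motion is done:
- bot.move_ptp(position, orientation): joint-space move of the TCP to a pose.
- bot.movel(position, rot=None, max_speed=150, threshold=None): straight line of the TCP; rot=None keeps the orientation; max_speed is the mean speed in mm/s. With threshold (N) it stops when the force on the tool has changed by that much, and returns True; else False.
- bot.move_j(angles): joint-space move.
- bot.grip(opening, effort=None): opening from 0.0 (shut) to 1.0 (fully open); effort is the grip in N (None keeps the last); returns when the fingers have stopped.
- bot.dwell(seconds).
- solve_ik(position, orientation): joint angles nearest the present ones, or None.
- bot.get_state(): the state.
- imaging.capture(name): name is "side" or "top" or "wrist"; returns the picture (384x512x3 uint8, blue, green, red); there is no depth.
- imaging.camera_model(name): a dict with "K" (3x3 intrinsics, pixels), "position" and "rotation" of the camera in the world. Camera axes: x right, y up, looking along -z (the intrinsics and any distortion apply to the point x, -y, -z); pixel columns grow to the right and rows downward; lengths in mm; the calibration is good to about 2 mm. A picture is of the moment at which its call begins: read the wrist's pose just before it. camera_model takes no time and is no camera call; for the wrist camera it gives the pose at the moment of the call.
A pose or a line that the arm cannot do raises bot.IKError and nothing moves.
- bot.sign_off(): hands the job in, once; it reports no verdict.
The state is a dict: "t": time; "qpos": joint angles; "joint_velocities": joint speeds; "effort": joint torques, N m; "tcp_pos": TCP position; "orientation": TCP orientation; "contact_force": force on the tool from outside, world axes, zero at the start; "wrist_torque": the same for the moment, N m; "opening": opening from 0.0 (shut) to 1.0 (fully open).
Only numpy, scipy, OpenCV 4.12 (cv2) and the standard library are available. Lean on these libraries where they do the work, as an engineer would, in place of code of your own. Each camera call takes 0.05 s, during which the arm holds its last target. There are 200 camera calls.

## Task

Open the wide door of the little handleless worktop cupboard: press its free edge in with the fingertips until the push catch lets go, and draw back so that the spring pushes the door ajar on its own. Then put a finger behind the door and swing it wide open, roughly square to the cupboard, and leave it standing so. Grasp nothing, leave the narrow door shut, and leave the kettle, the jars and the mug where they stand.

Things in the scene. Friction and masses are not known exactly. Their poses are not given: they have to be found in the camera images.
- cupboard: Greige cupboard fixed on the worktop, 200 deep x 400 wide x 200 mm high. Origin: centre of its underside; z up, local -x is the way the doors face (roughly to the robot's right and a little away from it), local +y is the wide door's end. Carcass front at local x = -100 mm; the shut doors' backs stand 8 mm in front of it. Nothing stands on its top.
- wide_door (a joint): Angle, rad: 0 shut and latched, grows as it opens, stops at 1.75. Pressed in it goes negative to a stop at -0.033 (8 mm at the free edge); the catch lets go at about -0.02 (4 to 8 N at the edge), stays released, and as the finger draws back a damped spring opens it to about 0.4 within 1 s. Beyond that only 0.05 Nm friction: it stays where left. Too short a press latches again.
- wide_door_corner (a point): Top front corner of the wide door at its free (latch) edge; moves with it. Door: framed panel 234 wide, 188 high, 20 mm thick, flat frame 45 mm broad, middle set back 12 mm; its top is 195 mm above the worktop. Site axes: z up, -x out of the door's front, +y from free edge to hinge.
- wide_door_hinge (a point): Point on the wide door's upright hinge axis, level with the door's top, in the plane of its back face, at the cupboard's local +y end; fixed. The free edge is 234 mm from it and swings out to the cupboard's local -x, then towards local +y.
- narrow_door_corner (a point): Top front corner of the narrow door at its free edge, 4 mm beside the wide door's free edge; moves with it. The narrow door is 160 mm wide, of the same height and with the same kind of push catch, hinged at the cupboard's local -y end. It must stay shut.
- kettle: Loose steel kettle with a black handle, about 140 mm across and 225 mm high; origin: centre of the underside. Leave alone.
- jar_tall: Loose white jar with a wooden lid, 90 mm across, 150 mm high; origin: centre of the underside. Leave alone.
- jar_short: Loose white jar with a wooden lid, 90 mm across, 100 mm high; origin: centre of the underside. Leave alone.
- mug: Loose white mug, 80 mm across, 90 mm high, standing farther out on the worktop, out of the wide door's way; origin: centre of the underside. Leave alone.

How it is judged:
By the outcome, as a careful person would: the job done as asked, in the order asked, and still so for the second after the job is handed in, with the robot touching nothing.
It also fails if it takes over 54 s, if anything falls off the work surface, if the arm or the gripper's body presses on something with over 40 N, if the wrist force passes 120 N, or if a joint passes its speed limit or range.

## Working session

There is one attempt and no reset: what is moved stays moved. The work goes in short steps, each a Python script; the robot and the scene stay as the last script left them, time stands still between calls to the robot, and variables do not carry over. Pictures are saved under pics/ and viewed, about 8 in all and at most 12, crops included, and the job is handed in when it is done.

```bash
mkdir -p pics; ls
python3 - <<'E'
from bench import bot, solve_ik, imaging
import cv2,numpy as np
for n in("side","top"):
    cv2.imwrite(f"pics/{n}0.png",cv2.resize(imaging.capture(n),(768,576),interpolation=cv2.INTER_CUBIC))
    m=imaging.camera_model(n);print({k:np.round(v,4).tolist() if not isinstance(v,str) else v for k,v in m.items() if v is not None})
s=bot.get_state();print(s["t"],s["orientation"],s["tcp_pos"])
E
```

```text
pics
{'K': [[365.628, 0.0, 256.656], [0.0, 365.628, 189.6332], [0.0, 0.0, 1.0]], 'position': [-50.4471, 319.7325, 611.3392], 'rotation': [0.9857, 0.0133, -2.0072]}
{'K': [[397.8608, 0.0, 255.2547], [0.0, 397.8608, 186.4224], [0.0, 0.0, 1.0]], 'position': [422.1898, -8.8314, 1060.7764], 'rotation': [0.1617, -0.001, -1.5737]}
0.1 [-3.14001435e+00 -2.27401376e-04  2.77278860e+00] [198.00382622 512.55008925 230.56657214]
```

View pics/side0.png

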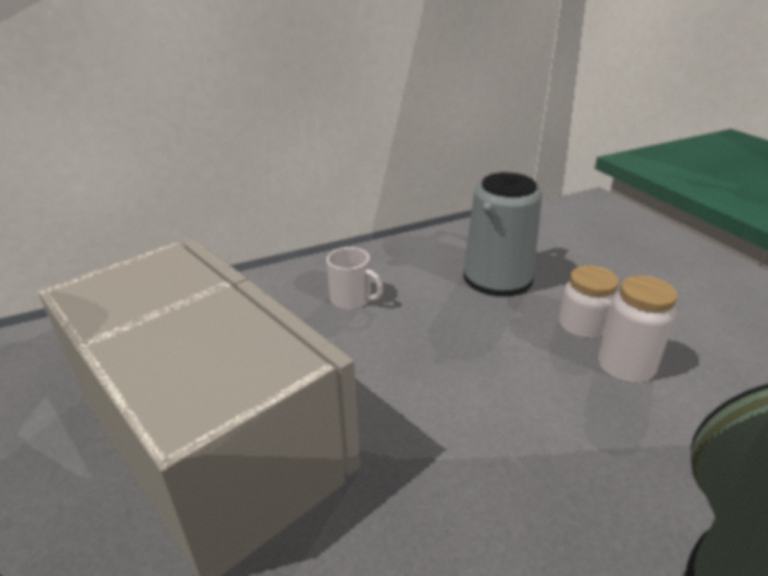

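View pics/top0.png

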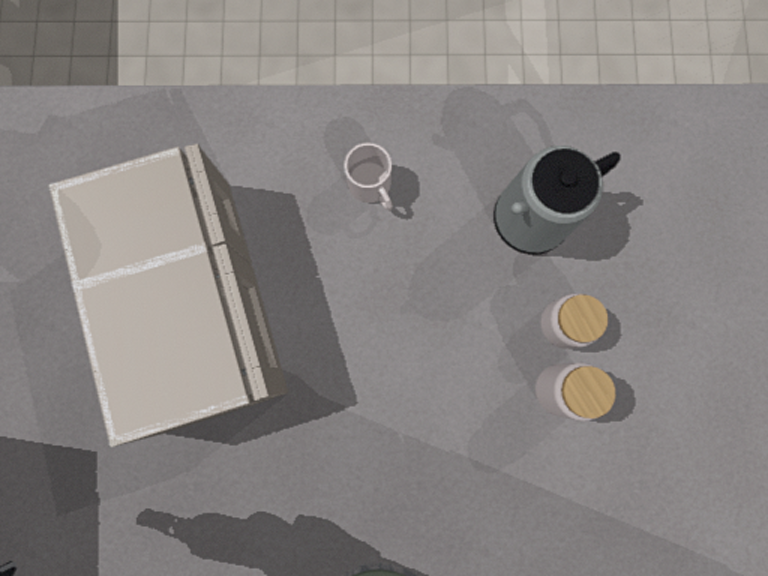

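The top view shows the wide door's top running from about (222,243) at the free edge to (262,398) at the hinge end. The narrow door lies beyond it, and the cupboard top corners are at (50,186), (180,148), (247,402) and (112,444). The mug is at (368,168), the kettle at (535,230) and the jars at (570,330) and (570,395). I'll triangulate from these.

```bash
cat > h.py <<'E'
from bench import bot, solve_ik, imaging
import cv2, numpy as np
from scipy.spatial.transform import Rotation as R
def cam(n):
    m=imaging.camera_model(n); r=np.array(m["rotation"])
    Rm=r if r.shape==(3,3) else R.from_euler("xyz",r).as_matrix()
    return np.array(m["K"]),np.array(m["position"]),Rm,m
def plane(n,px,z,s=1.5):
    K,p,Rm,_=cam(n); px=(np.atleast_2d(px)+.5)/s-.5
    d=np.c_[px,np.ones(len(px))]@np.linalg.inv(K).T*[1,-1,-1]@Rm.T
    return p+d*((z-p[2])/d[:,2])[:,None]
def proj(n,P,s=1.5):
    K,p,Rm,_=cam(n); c=(np.atleast_2d(P)-p)@Rm*[1,-1,-1]; u=c@K.T
    return (u[:,:2]/u[:,2:]+.5)*s-.5
E
python3 - <<'E'
from h import *
np.set_printoptions(suppress=True,precision=1)
print(cam("top")[3].keys())
T=plane("top",[(50,186),(180,148),(247,402),(112,444)],200);print(T);print(np.linalg.norm(T-np.roll(T,-1,0),axis=1))
print("doors",plane("top",[(226,243),(268,396),(198,146)],195))
S=plane("side",[(41,293),(186,241),(332,372),(163,461)],200);print("side",S)
print("door side",plane("side",[(353,362),(190,240),(245,285)],195))
print("mug",plane("top",[(368,163)],90),plane("side",[(349,303)],0))
print("kettle",plane("top",[(566,180)],225),"jars",plane("top",[(583,319)],100),plane("top",[(588,392)],150))
# fit
from scipy.optimize import least_squares
L=np.array([(100,-200,200),(-100,-200,200),(-100,200,200),(100,200,200)],float)
obs={"top":np.array([(50,186),(180,148),(247,402),(112,444)]),"side":np.array([(41,293),(186,241),(332,372),(163,461)])}
def w(v,L): return L@R.from_euler("z",v[2]).as_matrix().T+[v[0],v[1],0]
f=lambda v:np.concatenate([(proj(n,w(v,L))-o).ravel() for n,o in obs.items()])
for y0 in(1.3,1.8,):
    r=least_squares(f,[500,300,y0],x_scale=[10,10,.1],loss="soft_l1");print(r.x[:2],"yaw %.4f"%r.x[2],r.cost,r.fun)
E
```

```text
dict_keys(['K', 'position', 'rotation'])
[[706.5 488.9 200. ]
 [765.9 297.2 200. ]
 [388.2 182.9 200. ]
 [331.1 369.6 200. ]]
[200.7 394.7 195.3 393.9]
doors [[619.5 223.  195. ]
 [396.3 154.4 195. ]
 [771.1 271.7 195. ]]
side [[700.9 487.3 200. ]
 [763.5 289.  200. ]
 [383.2 187.9 200. ]
 [338.6 370.1 200. ]]
door side [[393.7 159.1 195. ]
 [773.9 282.4 195. ]
 [606.3 233.4 195. ]]
mug [[782.2  14.9  90. ]] [[762.4  26.5   0. ]]
kettle [[ 705.5 -277.3  225. ]] jars [[ 514.  -332.7  100. ]] [[ 399.4 -317.1  150. ]]
[548.9 334.3] yaw 1.8678 30.684495893232466 [ 0.5 -2.8  0.1 -2.2  1.9  0.9 -1.4  2.1 -0.6 -3.5 -6.  -0.5  5.4 -4.1
 -0.3  8.9]
[548.9 334.3] yaw 1.8678 30.684495893231823 [ 0.5 -2.8  0.1 -2.2  1.9  0.9 -1.4  2.1 -0.6 -3.5 -6.  -0.5  5.4 -4.1
 -0.3  8.9]
```

The fit gives the cupboard at (549, 334) with yaw 1.868. It predicts the wide door's corner at (620, 222), and the direct measurement is (619.5, 223), so they agree. Next I go to a high standoff with the fingers shut and look with the wrist camera.

```bash
cat >> h.py <<'E'
C=np.array([548.9,334.3]); YAW=1.868
def loc(x,y,z): return [*(C+R.from_euler("z",YAW).as_matrix()[:2,:2]@[x,y]),z]
DOWN=[np.pi,0,YAW-3*np.pi/2]
def st(m=""):
    s=bot.get_state(); p=s["tcp_pos"]; d=R.from_euler("z",YAW).as_matrix()[:2,:2].T@(p[:2]-C)
    print(m,"t%.2f"%s["t"],"tcp",np.round(p,1),"loc",np.round(d,1),"F",np.round(s["contact_force"],1)); return s
def shot(n,f,pts=()):
    uv=proj(n,pts) if len(pts) else []
    im=cv2.resize(imaging.capture(n),(768,576),interpolation=cv2.INTER_CUBIC)
    for u in uv: cv2.drawMarker(im,tuple(int(round(a)) for a in u),(0,0,255),cv2.MARKER_CROSS,14,1)
    cv2.imwrite("pics/"+f,im)
E
python3 - <<'E'
from h import *
p=bot.get_state()["tcp_pos"]
bot.movel([p[0],p[1],330])
bot.grip(0.0)
bot.move_ptp(loc(-215,-11,330),DOWN); s=st()
print(s["qpos"],s["orientation"])
shot("wrist","w1.png",[loc(-128,-35,195),loc(-128,199,195),loc(-128,-39,195),loc(-128,-199,195),loc(-100,200,200),loc(-100,-200,200)])
E
```

```text
t3.73 tcp [622.1 132.8 330.1] loc [-214.1  -11. ] F [ 0.4 -0.1  0.1]
[ 9.42309933e-02  4.59015974e-01  2.56063001e-01  1.36784042e+00
  2.91420500e-04 -2.04046429e-01] [ 3.14130787e+00  6.19241507e-05 -2.84331524e+00]
```

View pics/w1.png

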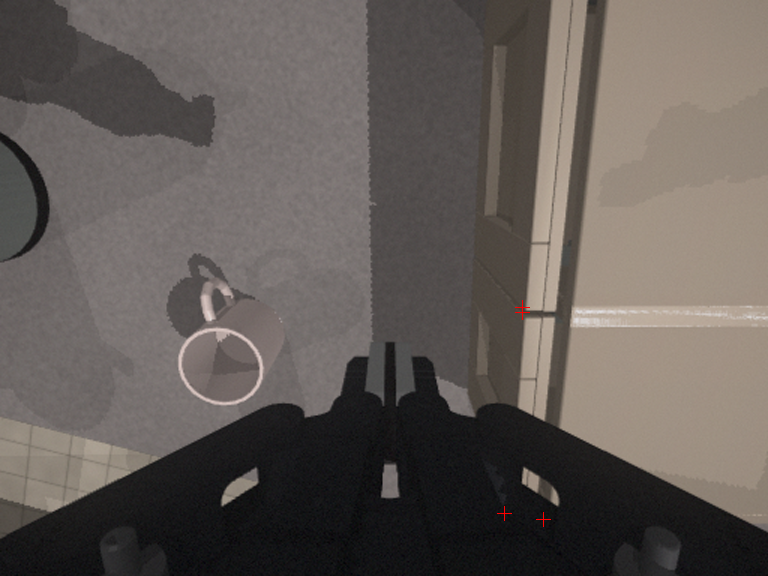

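The wrist view shows the gap between the doors at (525,314), and my prediction was (523,307–312), so it's within about 2 mm. The mug, at (220,365), is well clear. I'll descend and press.

Run:
```python
from h import *
bot.movel(loc(-215,-9,150)); st("down")
bot.movel(loc(-155,-9,150)); st("near")
hit=bot.movel(loc(-125,-9,150),max_speed=15,threshold=2.5); s=st(f"hit {hit}")
if hit:
    d=R.from_euler("z",YAW).as_matrix()[:2,:2].T@(s["tcp_pos"][:2]-C)
    x=d[0]
    h=bot.movel(loc(x+7,-9,150),max_speed=15,threshold=14); st(f"press {h}")
    bot.dwell(.4); st("held")
    bot.movel(loc(-270,-9,150)); st("back")
    bot.dwell(1)
    bot.movel(loc(-270,-9,280)); st()
    shot("top","t2.png")
```

```text
down t5.12 tcp [621.2 131.5 151.1] loc [-215.1   -9.7] F [ 0.4 -0.4  0.4]
near t5.67 tcp [603.1 188.8 150.4] loc [-155.    -9.2] F [ 0.2 -0.6 -0.2]
hit True t6.28 tcp [602.4 191.3 150.3] loc [-152.4   -9.3] F [-0.4 -1.   3.7]
press False t6.91 tcp [601.1 196.8 150.4] loc [-146.8   -9.6] F [ 2.3 -4.7  3.9]
held t7.31 tcp [601.1 196.8 150.4] loc [-146.8   -9.6] F [ 1.9 -3.9  3.5]
back t8.29 tcp [636.1  79.7 149.7] loc [-269.    -8.8] F [ 0.7 -0.1  0.3]
 t10.31 tcp [636.   78.8 278.9] loc [-269.8   -8.5] F [0.  0.2 0.1]
```

View pics/t2.png

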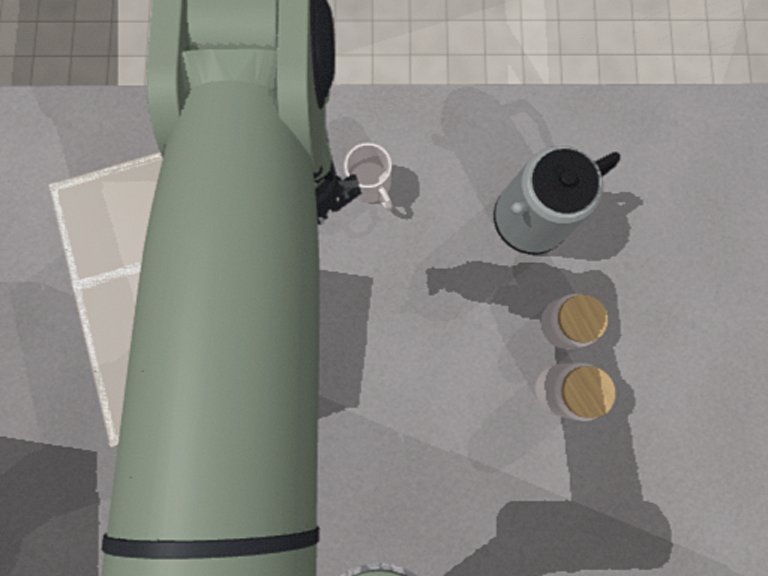

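The arm hides the door in the top view, so I'll use the side camera.

Run:
```python
from h import *
shot("side","s2.png",[loc(-128,-35,195),loc(-128,199,195)])
```

```text
(no output)
```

View pics/s2.png

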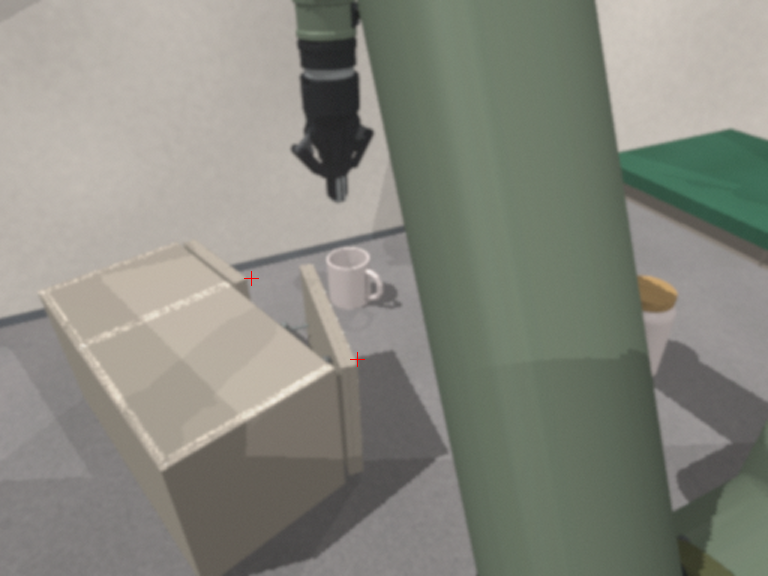

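The door stands ajar, with its free edge at about (305,266), and the narrow door is still shut. I'll check the angle, then lower the finger behind the door and sweep.

```bash
cat >> h.py <<'E'
H=np.array([-108,199.])
def behind(a,r,off,z):
    q=H+r*np.array([-np.sin(a),-np.cos(a)])-off*np.array([-np.cos(a),np.sin(a)])
    return loc(*q,z)
def angle(n,px):
    p=plane(n,px,195)[0]; d=R.from_euler("z",YAW).as_matrix()[:2,:2].T@(p[:2]-C)-H
    print("edge",np.round(d,1),"len %.0f"%np.hypot(*d),"ang %.3f"%np.arctan2(-d[0],-d[1]));
E
python3 - <<'E'
from h import *
angle("side",(302,267)); angle("side",(312,266))
rot=lambda a:[np.pi,0,DOWN[2]-a]
bot.movel(loc(-145,10,280)); st()
# dry-run feasibility
for a in np.linspace(.4,1.57,6): assert solve_ik(behind(a,185,22,155),rot(a)) is not None,a
bot.movel(loc(-145,10,280),rot=rot(.4))
h=bot.movel(loc(-145,10,155),max_speed=80,threshold=8); st(f"down {h}")
if not h:
    for a in np.linspace(.4,1.5,7):
        bot.movel(behind(a,185,24,155),rot=rot(a),max_speed=80); st("%.2f"%a)
    shot("side","s3.png",[behind(1.57,234,0,195),loc(*H,195)])
    shot("wrist","w3.png")
E
```

```text
edge [ -90.2 -209.4] len 228 ang 0.407
edge [-102.4 -201.7] len 226 ang 0.470
 t11.40 tcp [582.1 192.2 280. ] loc [-145.6    9.8] F [ 0.4 -0.1  0.8]
down False t13.67 tcp [582.2 192.8 155.5] loc [-145.     9.6] F [-0.2  0.5  0.7]
0.40 t14.02 tcp [576.6 176.9 155.2] loc [-158.6   19.6] F [-0.6  0.1 -0.2]
0.58 t14.59 tcp [574.6 143.8 155. ] loc [-189.7   31.2] F [-0.5  0.5 -1.5]
0.77 t15.17 tcp [566.2 110.8 155. ] loc [-218.7   48.9] F [0.1 0.2 1.6]
0.95 t15.74 tcp [552.1  79.8 155.1] loc [-244.3   71.5] F [ 0.7 -0.1  0.2]
1.13 t16.32 tcp [532.5  51.9 155.1] loc [-265.3   98.4] F [0.4 0.5 0.9]
1.32 t16.89 tcp [508.   28.  155.1] loc [-280.9  128.8] F [ 0.3  0.9 -0.4]
1.50 t17.47 tcp [479.7   8.9 155.1] loc [-290.8  161.4] F [-0.6 -0.5 -0.4]
```

View pics/s3.png

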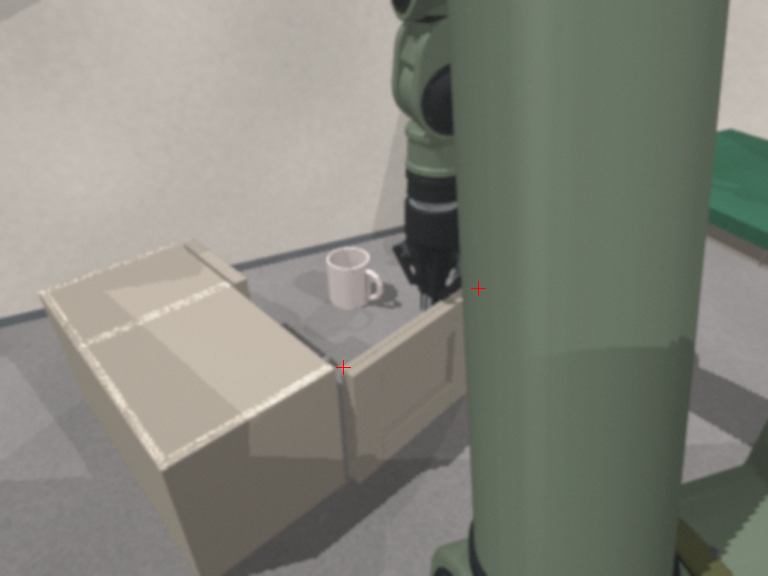

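The door has swung to about 1.5 rad. I'll nudge it to about 1.57, back the finger off its rear face, lift, and check.

Run:
```python
from h import *
rot=lambda a:[np.pi,0,DOWN[2]-a]
bot.movel(behind(1.57,185,23,155),rot=rot(1.57),max_speed=40); st("pushed")
bot.movel(behind(1.57,185,75,155),max_speed=80); st("off")
bot.movel(behind(1.57,185,75,330),max_speed=120); st("up")
bot.movel(behind(1.57,330,150,330),max_speed=150); st("clear")
a=1.57
shot("side","s4.png",[behind(a,234,0,195),loc(*H,195)])
shot("top","t4.png",[behind(a,234,0,195),loc(*H,195)])
```

```text
pushed t18.07 tcp [466.3   2.6 155. ] loc [-293.   176.1] F [-0.1 -0.5  0.5]
off t18.87 tcp [515.7  18.  154.7] loc [-292.7  124.3] F [-0.1  0.4 -0.4]
up t20.48 tcp [515.9  18.  329.3] loc [-292.8  124.2] F [-0.1  0.6 -0.1]
clear t21.72 tcp [630.2 -98.3 330.1] loc [-437.4   48.9] F [ 0.2  0.5 -0.1]
```

View pics/t4.png

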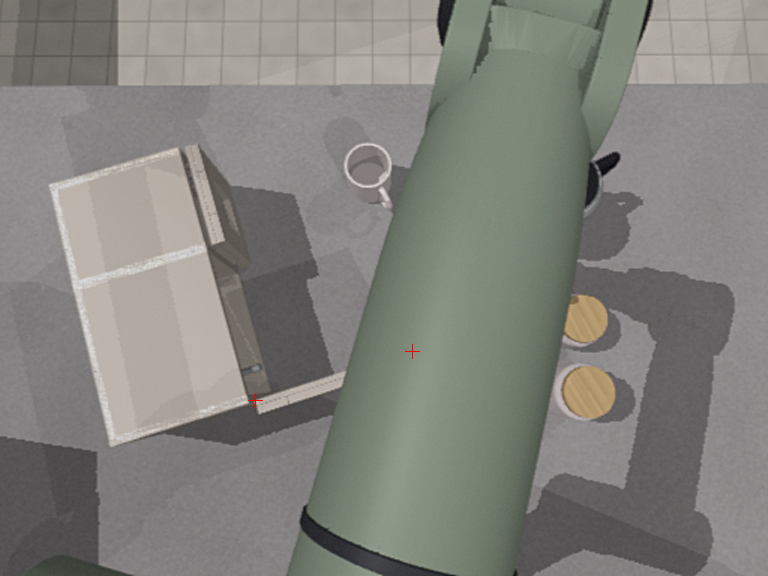

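View pics/s4.png

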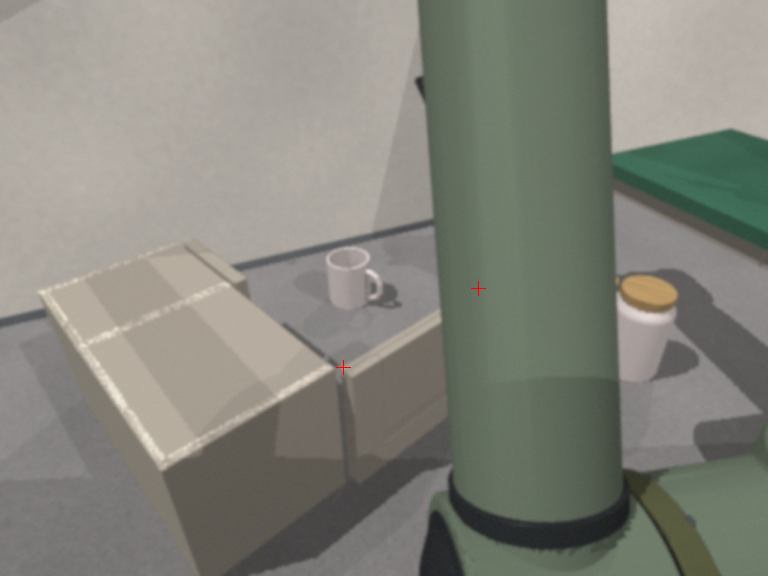

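Run:
```python
from h import *
angle("top",(343,372))
c=[cv2.resize(cv2.imread(f"pics/{n}.png")[130:290,140:280],None,fx=2.8,fy=2.8) for n in("top0","t4")]
cv2.imwrite("pics/cmp.png",np.hstack(c))
```

```text
edge [-131.    -1.2] len 131 ang 1.562
```

View pics/cmp.png

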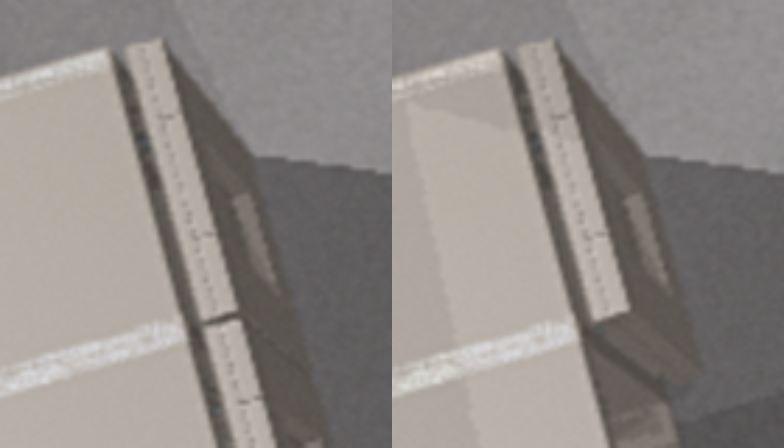

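The narrow door's edges are in the same place before and after, at (205–235,318) in both crops, so it's still shut. The wide door is at about 1.56 rad and the robot is clear, so I'm handing in.

```bash
python3 -c "
from h import *
st(); bot.sign_off()"
```

```text
t21.82 tcp [630.2 -98.1 330.4] loc [-437.2   48.9] F [-0.4 -0.5 -0.1]
the job is handed in; nothing more can be done
```

The wide door is open and standing at about 1.56 rad, close to square with the cupboard. I handed the job in at 21.8 s of the 54 s allowed.

- **Press and release:** I pressed the free edge in with the shut fingertips, reading about 5 N, and drew back. The spring then opened the door to about 0.4 rad on its own.
- **Swing:** I lowered the finger behind the door, swept it round, backed off and lifted clear. The last force readings were zero within noise.
- **Narrow door:** the before and after top-view crops match, so it is still shut.
- **Loose items:** the mug and both jars look unmoved in the last pictures. The arm hid most of the kettle in the last top view; the part that showed was in place, and the arm was never taken near it.
- **Limits of the checks:** in both last views the arm also hid the wide door's free edge. The 1.56 rad comes from the visible part of its top edge, and a rougher slope reading gave about 1.54.
- **First contact:** the 2.5 N contact trigger may have been set off partly by noise, since the force was mostly vertical. The door did spring open, so the press was deep enough.

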